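# Close up a degassing pot and set its bleed valve

### The arm

A 6-joint arm with a two-finger parallel gripper is mounted at the origin on the work surface. World frame = base frame: x ahead of the robot, y to its left, z up, the work surface at z = 0. Lengths are in m, angles in rad, forces in N, time in s.
With the tool pointing down it reaches from about 0.35 to 0.775 m from the base axis. Payload 5.5 kg.
Tool frame: the origin (TCP) lies between the finger pads; the fingertips stand 11 mm ahead of it and the grasp point (between the pads) lies 8 mm behind it (tips_ahead is the distance from the TCP to the fingertips, in m); z points along the fingers, y is the line along which they close (so a half turn about z gives the same grasp; the last joint's range is limited). The gripper opens to 85 mm and grips with 20 to 120 N. Pads are 22 mm wide; open, the fingers measure 114 mm over their backs; the gripper's body (76 mm by 85 mm) begins 54 mm behind the grasp point. The pads swing forward as they close: fully open they stand 13 mm farther back than shut.
Start: joints at [-1.484, 0.313, 0.046, 1.304, 0, 1.431], TCP at [0.129, -0.56, 0.242] pointing down, gripper open.
Joint ranges: [-2.76, 2.76], [-0.86, 1.69], [-1.03, 1.26], [-2.2, 2.34], [-1.47, 1.5], [-3.14, 3.14]. Speed limits (rad/s): [2.57, 2.57, 3.14, 3.14, 3.14, 3.14].

### API

Orientations are given as a unit quaternion [w, x, y, z].
In Python, from workcell import * gives the robot as it stands. The module is installed in compiled form; this text tells all that it offers.
- The arm moves only by the tool jog_arm, never from a script. Its argument "moves" is a list of rows, each an object with "fingers": the closure, from 0 (fully open) to 1 (shut); "slide": the shift along the tool's x, y, z in mm, a list of three; "angular": the turn, a rotation vector about the tool's x, y, z in degrees, a list of three. A call has 1 to 10 rows; each row is the pose to reach, as a shift and turn from the pose commanded when the call began, along the tool's axes at that moment; what a row does not reach only later rows make up. A row lasts 1/12 s, in which the tool goes at most 41.7 mm and 7.16 degrees, less where a joint would pass 70% of its speed; a pose out of reach is approached as far as the arm can. A call with a gripper value outside its range is refused whole. The fingers move at their own pace and stop on an object; "squeeze" is the grip in N (left out, the last holds). Time passes only in rows, so rows that repeat a pose let the fingers close. It gives the time, the measured TCP pose, the force, the opening and the grip force at its end, in the units of the state.
- get_state(): the state, without advancing time (a new reading comes with each control period).
- read_camera(name): name is "scene" or "top"; returns a dict with "color" (480x640x3 uint8, red, green, blue), "fovy" (degrees; the focal length in pixels is half the picture's height over the tangent of half this angle, whatever the lens; pixels are square), "cx", "cy" (the principal point, pixels), "world_from_camera" (4x4, takes a point from camera to world coordinates). Camera axes: x right, y down, z forward; pixel columns grow to the right and rows downward; lengths in m; the calibration is good to about 2 mm. A picture is of the moment at which its call begins. There is no depth.
- hand_in(): hands the job in; it is judged then, once.
Trained networks look in a picture, given as the dict that the camera call returned (one of the last four; its "shot" number tells which), for a name from the list of things; names that differ only in an ending like _2 or _b are one class to them, and where a whole thing is asked for, a point or a joint stands for the part that bears it (a point fixed in the world has none). Each returns a list of dicts, best first, with "p" (0 to 1); they miss things now and then, are a little off and sometimes report something else, mostly with a low value. They report only what shows in the picture. A call takes as long as a camera call. They do not tell look-alikes from the thing itself.
- look_for(target, picture): "point" ([column, row] in pixels, amid what is visible of it).
- tip_of(target, picture): "point" ([column, row] in pixels: a listed point, or the origin of a listed thing).
The state is a dict: "clock": time; "joint_pos": joint angles; "qvel": joint speeds; "tau": joint torques, N m; "tcp_pos": TCP position; "orientation": TCP orientation; "wrist_force": force on the tool from outside, world axes, zero at the start; "ft_torque": the same for the moment, N m; "finger_gap": finger opening in m; "grip_force": force on a finger pad.
Only numpy, scipy, OpenCV 4.12 (cv2) and the standard library are available. Lean on these libraries where they do the work, as an engineer would, in place of code of your own. Each camera call takes 0.05 s, during which the arm holds its last target. There are 200 camera calls.

### The job

Gently set the blue lid centred on the steel degassing pot and let go of it. Then, by the black crank handle, turn the red valve wheel clockwise until it is fully closed against its stop, back it off exactly two full turns, and finish still gripping the handle with the wheel held still there. Leave the lid seated and the other things on the bench where they stand.

Things in the scene. Friction and masses are not known exactly. Their poses are not given: they have to be found in the camera images.
- lid_knob (a point): Blue round lid, flat, 156 mm across and 12 mm thick, 0.25 to 0.5 kg, with a black upright cylindrical knob in its middle, 32 mm across and 42 mm tall. It lies loose on the bench, knob up. This point is on the knob's axis, 36 mm above the lid's underside and 24 mm above its top face (the knob's top is 18 mm higher). z is the lid's up axis.
- pot_rim (a point): Centre of the mouth of the open steel pot, at the height of its flat rim (93 mm above the bench). The pot is 150 mm across outside, 134 mm inside, with no lip: the flat lid rests on the rim, its point lid_knob then 36 mm above this point. The pot stands fixed on a dark steel base plate (280 x 130 mm, 8 mm thick) together with the brass valve. The point's -x axis points level from the pot to the valve, whose wheel axis is 160 mm away.
- wheel_hub (a point): Centre of the red valve wheel, on its upright axis, in the middle of the rim's thickness, 125 mm above the bench. The wheel lies level, its rim circle has radius 45 mm (bar 12 mm thick); its hub cap rises 12 mm above this point. The point's axes are fixed to the base plate (z up, -x away from the pot); they do not turn with the wheel.
- wheel (a joint): Turn of the valve wheel in rad: 0 fully closed against the stop, growing counter-clockwise seen from above as it opens (6.283 per turn, up to 19). Turning clockwise closes it. It stays where it is left; about 0.1 N m of friction (2 to 3 N at the handle). At the stop the handle is on the side of the wheel away from the pot (the -x direction of wheel_hub). It begins between about a quarter turn and one and a quarter turns open.
- handle: Black upright crank handle on the wheel's rim, 22 mm across and 50 mm tall, 45 mm from the wheel's axis. The origin is at its middle, 35 mm above the wheel rim's centre plane (160 mm above the bench). It spins freely about its own upright axis, so it can be gripped from above and led round without turning the gripper.
- figurine: Pale blue cast figurine on a round plinth, 72 mm across, 160 mm tall; origin at the centre of its underside. Not to be disturbed.
- jar: Terracotta coloured jar with a black cap, 64 mm across, 85 mm tall; origin at the centre of its underside. Not to be disturbed.
- bottle: Slim white bottle, 44 mm across, 120 mm tall; origin at the centre of its underside. Not to be disturbed.
- cup: Blue ceramic cup, 68 mm across, 75 mm tall; origin at the centre of its underside. Not to be disturbed.
- lid: The whole blue lid (see lid_knob); origin at the centre of its underside.
- station: The fixed base plate with pot and valve; origin under the middle of the plate, on the bench, half-way between pot (+x) and valve (-x).
There are look-alikes about, which are no part of the job. Of the things that look like the lid, the largest one is meant.

How it is judged:
On the way, in this order (a step that is already met when the one before it is completed fails the run):
1. the lid lies centred and flat on the pot's rim, let go (horizontal distance between lid_knob and pot_rim below 0.006 m and z of lid_knob in the frame of pot_rim between 0.032 and 0.04 m and angle between lid_knob's own z axis and vertical below 0.05 rad and contact force between the fingers and lid below 0.1 N), for 0.2 s.
2. the wheel is fully closed against its stop (value of joint wheel below 0.08 rad), for 0.1 s.
At the end, for the whole second after the job is handed in: The lid rests flat on the pot's rim, centred within 6 mm, untouched by the gripper; the wheel, having been closed to its stop, stands two turns open (12.566 rad, within 0.2 rad) and still, and the fingers still grip the handle (more than 3 N) (all of step 1 and value of joint wheel between 12.366 and 12.766 rad and velocity of joint wheel between -0.1 and 0.1 rad/s and contact force between the fingers and handle above 3 N); the arm keeps its last pose, push and grip.
It fails at once if the lid is dropped or banged on the pot (over 80 N) (contact force between lid and station above 80 N).
It fails at once if a bystander is moved more than 20 mm or tipped (distance of any of figurine, jar, bottle, cup from where it was at the start of the episode above 0.02 m or angle between any of figurine, jar, bottle, cup's own z axis and vertical above 0.3 rad).
It also fails if it takes over 72 s, if anything falls off the work surface, if the arm or the gripper's body presses on something with over 40 N, if the wrist force passes 120 N, or if a joint passes its speed limit or range.

## Working session

There is one attempt and no reset: what is moved stays moved. The work goes in short steps, Python scripts to look and compute and a tool call to move; the robot and the scene stay as the last step left them, time stands still between calls to the robot, and variables do not carry over. Pictures are saved under pics/ and viewed, at most 10 in all, crops included, and the job is handed in when it is done.

Besides the shell and the picture viewer there is one more tool, called after "Call:" by a JSON object that holds its "op" and its "data", one argument or row to a line. jog_arm: Moves the arm, as the interface text tells. Its arguments: {"type":"object","properties":{"moves":{"type":"array","items":{"type":"object","properties":{"fingers":{"type":"number"},"slide":{"type":"array","items":{"type":"number"}},"angular":{"type":"array","items":{"type":"number"}}}}},"squeeze":{"type":"number"}},"required":["moves"]}

```bash
mkdir -p pics; cat > h.py <<'E'
from workcell import *
import numpy as np, cv2
def ray(P,uv):
    f=240/np.tan(np.radians(P["fovy"])/2); T=np.array(P["world_from_camera"])
    d=T[:3,:3]@np.array([(uv[0]-P["cx"])/f,(uv[1]-P["cy"])/f,1]); return T[:3,3],d
def atz(P,uv,z):
    o,d=ray(P,uv); return o+d*(z-o[2])/d[2]
def proj(P,X):
    f=240/np.tan(np.radians(P["fovy"])/2); T=np.linalg.inv(np.array(P["world_from_camera"]))
    c=T[:3,:3]@np.array(X)+T[:3,3]; return [P["cx"]+f*c[0]/c[2],P["cy"]+f*c[1]/c[2]]
def save(P,n,crop=None,s=1):
    im=P["color"][:,:,::-1]
    if crop: x0,y0,x1,y1=crop; im=im[y0:y1,x0:x1]
    cv2.imwrite("pics/"+n,cv2.resize(im,None,fx=s,fy=s,interpolation=cv2.INTER_CUBIC) if s!=1 else im)
E
python3 - <<'E'
from h import *
np.set_printoptions(precision=3,suppress=True)
Z=dict(lid_knob=.036,pot_rim=.093,wheel_hub=.125,handle=.16,figurine=0,jar=0,bottle=0,cup=0)
for n in("scene","top"):
    P=read_camera(n); save(P,n+"0.png"); print(n,np.array(P["world_from_camera"])[:3,3],P["fovy"])
    for t,z in Z.items():
        for r in tip_of(t,P)[:4]: print(t,np.round(r["p"],2),np.round(r["point"]),atz(P,r["point"],z))
print(get_state())
E
```

```text
scene [1.221 0.783 1.165] 46.38522584519677
lid_knob 0.63 [338. 203.] [ 0.379 -0.174  0.036]
lid_knob 0.46 [230. 203.] [ 0.632 -0.38   0.036]
pot_rim 0.83 [333. 296.] [0.651 0.128 0.093]
wheel_hub 0.74 [386. 260.] [0.488 0.141 0.125]
handle 0.41 [404. 248.] [0.45  0.164 0.16 ]
figurine 0.91 [230. 203.] [ 0.614 -0.416  0.   ]
figurine 0.72 [336. 295.] [0.593 0.075 0.   ]
figurine 0.27 [405. 248.] [0.327 0.067 0.   ]
jar 0.8 [462. 359.] [0.484 0.419 0.   ]
jar 0.45 [287. 236.] [ 0.564 -0.186  0.   ]
bottle 0.59 [285. 180.] [ 0.412 -0.403  0.   ]
bottle 0.19 [406. 249.] [0.325 0.07  0.   ]
cup 0.94 [404. 386.] [0.645 0.38  0.   ]
cup 0.53 [362. 304.] [0.56  0.139 0.   ]
top [ 0.436 -0.011  1.108] 53.09665312297408
lid_knob 0.74 [334. 304.] [ 0.366 -0.014  0.036]
lid_knob 0.74 [499. 275.] [ 0.425 -0.379  0.036]
lid_knob 0.63 [410. 216.] [ 0.56  -0.187  0.036]
lid_knob 0.6 [410. 300.] [ 0.372 -0.182  0.036]
pot_rim 0.56 [270. 180.] [0.634 0.119 0.093]
wheel_hub 0.61 [263. 251.] [0.482 0.13  0.125]
wheel_hub 0.6 [149. 255.] [0.476 0.367 0.125]
handle 0.63 [244. 269.] [0.445 0.162 0.16 ]
figurine 0.95 [511. 194.] [ 0.61  -0.427  0.   ]
jar 0.65 [148. 258.] [0.475 0.417 0.   ]
bottle 0.68 [501. 275.] [ 0.425 -0.396  0.   ]
cup 0.88 [167. 186.] [0.644 0.374 0.   ]
{'clock': 0.9, 'joint_pos': array([-1.484,  0.313,  0.046,  1.304, -0.   ,  1.431]), 'qvel': array([-0.   ,  0.001,  0.   ,  0.   , -0.001,  0.   ]), 'tau': array([ -0.   , -48.044,  29.882,  -0.   ,  -0.   ,  -0.   ]), 'tcp_pos': array([ 0.129, -0.56 ,  0.242]), 'orientation': array([ 0.   ,  0.994,  0.113, -0.   ]), 'wrist_force': array([0.082, 0.139, 0.441]), 'ft_torque': array([ 0.022, -0.011, -0.025]), 'grip_force': 0.0, 'finger_gap': 0.0849682209665045}
```

View pics/top0.png

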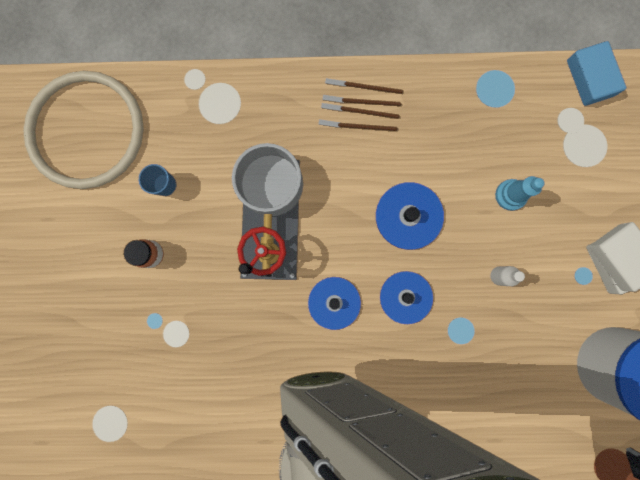

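View pics/scene0.png

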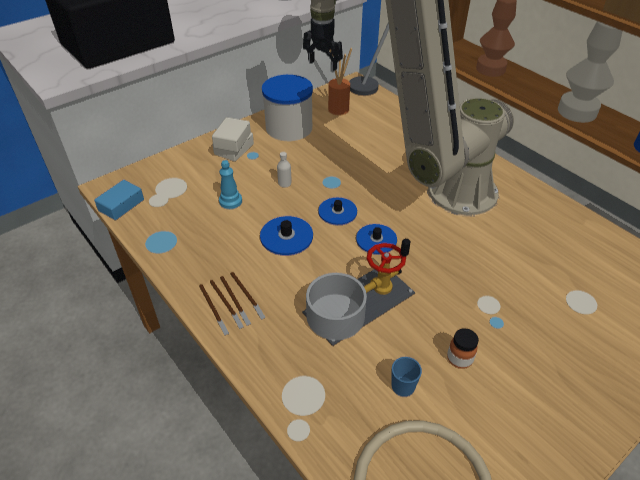

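The large disc at top (410,216) / scene (287,236) is about 68 px across. The look-alikes are two small lids at top (334,304) and (407,298), about 53 px each, and the blue-topped drum at (625,370). I choose (410,216). The pot is at (268,180), the wheel at (262,251) and the handle at (245,268). I'll check the choice in a crop and refine by fitting circles.

```bash
cat >> h.py <<'E'
def fit(P,c,z,radii,rng=.012):
    """centre of horizontal circles (height z) by summed edge strength, coarse to fine"""
    g=cv2.GaussianBlur(P["color"].astype(np.float32),(0,0),1.0)
    a=np.linspace(0,2*np.pi,180,endpoint=False)
    gx=cv2.Sobel(g,cv2.CV_32F,1,0);gy=cv2.Sobel(g,cv2.CV_32F,0,1); m=np.minimum(np.sqrt(gx**2+gy**2).max(2),150)
    def score(x,y):
        s=0
        for r in radii:
            q=np.array([proj(P,[x+r*np.cos(t),y+r*np.sin(t),z]) for t in a],np.float32)
            s+=cv2.remap(m,q[:,:1],q[:,1:],cv2.INTER_LINEAR).mean()
        return s
    c=np.array(c[:2],float)
    for st in(rng/4,rng/12,rng/36):
        b=max((score(c[0]+i*st,c[1]+j*st),c[0]+i*st,c[1]+j*st) for i in range(-4,5) for j in range(-4,5)); c=np.array(b[1:])
    return c,b[0]
E
python3 - <<'E'
from h import *
for n in("top","scene"):
    P=read_camera(n)
    if n=="top": save(P,"crop.png",(200,120,460,340),3)
    print(n,"lid",fit(P,[.56,-.187],.012,[.078]),"pot",fit(P,[.635,.12],.093,[.067,.075],.02),"wheel",fit(P,[.484,.133],.125,[.051,.039],.016),"handle",[atz(P,r["point"],.16)[:2] for r in tip_of("handle",P)[:1]])
E
```

```text
top lid (array([ 0.56366667, -0.18933333]), np.float32(150.0)) pot (array([0.64166667, 0.12777778]), np.float32(224.10751)) wheel (array([0.48177778, 0.13477778]), np.float32(272.82095)) handle [array([0.44046731, 0.15573309])]
scene lid (array([ 0.56733333, -0.18366667]), np.float32(149.97809)) pot (array([0.64333333, 0.13      ]), np.float32(211.55173)) wheel (array([0.48222222, 0.13477778]), np.float32(279.35437)) handle [array([0.45625209, 0.16532665])]
```

View pics/crop.png

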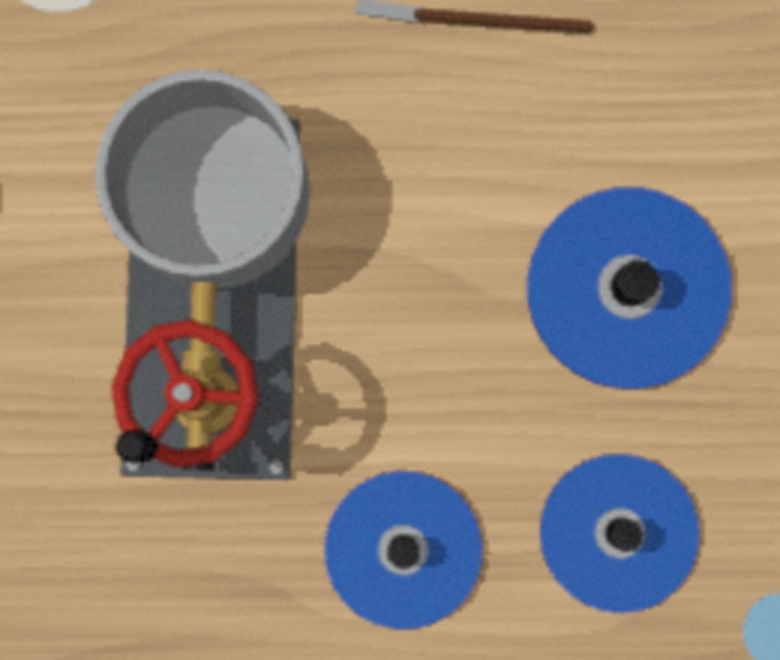

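The crop shows the largest lid, centred at about crop (630,288), which is full-picture (410,216). The two smaller ones are look-alikes. The handle is at crop (136,446), so the wheel is about 326° open. Moving now.

Call:
{"op": "jog_arm", "data": {
  "moves": [
    {"slide":[40,-20,2],"angular":[0,0,5],"fingers":0},
    {"slide":[76,-40,4],"angular":[0,0,10],"fingers":0},
    {"slide":[112,-59,8],"angular":[0,0,13],"fingers":0},
    {"slide":[148,-78,12],"angular":[0,0,13],"fingers":0},
    {"slide":[184,-97,16],"angular":[0,0,13],"fingers":0},
    {"slide":[220,-116,20],"angular":[0,0,13],"fingers":0},
    {"slide":[256,-135,24],"angular":[0,0,13],"fingers":0},
    {"slide":[292,-154,28],"angular":[0,0,13],"fingers":0},
    {"slide":[328,-173,32],"angular":[0,0,13],"fingers":0},
    {"slide":[328,-173,32],"angular":[0,0,13],"fingers":0}
  ]
}}

```text
clock: 1.93
tcp_pos: [0.4139, -0.313, 0.2097]
orientation: [-0.001, 1.0, 0.004, 0.001]
wrist_force: [-0.4, -0.4, -0.4]
finger_gap: 0.0855
grip_force: 0.0
```

```bash
sed -i 's/,150)$/,600)/' h.py; python3 - <<'E'
from h import *
s=get_state();print(s["clock"],s["tcp_pos"],s["orientation"],s["joint_pos"])
for n in("top","scene"):
    P=read_camera(n); c,w=fit(P,[.565,-.187],.012,[.078]); print(n,c,w)
    k=[r["point"] for r in tip_of("lid_knob",P)[:5]]; print([np.round(atz(P,q,.036)[:2],4) for q in k])
    im=P["color"].astype(int); m=((im[...,2]>110)&(im[...,0]<80)&(im[...,2]-im[...,1]>50)).astype(np.uint8)
    for q in cv2.findContours(m,cv2.RETR_EXTERNAL,cv2.CHAIN_APPROX_NONE)[0]:
        if cv2.contourArea(q)>800: e=cv2.fitEllipse(cv2.convexHull(q)); print("ell",np.round(e[0]),np.round(e[1]),np.round(atz(P,e[0],.012),4))
E
```

```text
1.9333 [ 0.4139159  -0.31298605  0.20971868] [-1.14548079e-03  9.99991709e-01  3.84929388e-03  6.72856964e-04] [-0.80365401  0.21763926 -0.16184381  1.19203833  0.00255612  2.3302391 ]
top [ 0.56266667 -0.19      ] 305.16693
[array([ 0.3789, -0.1734]), array([ 0.3659, -0.0049]), array([ 0.561 , -0.1887])]
ell [334. 303.] [51. 51.] [ 0.3665 -0.0147  0.012 ]
ell [406. 297.] [51. 52.] [ 0.3771 -0.1775  0.012 ]
ell [409. 216.] [66. 67.] [ 0.5624 -0.19    0.012 ]
scene [ 0.56733333 -0.18366667] 338.22433
[array([ 0.5621, -0.1756]), array([ 0.3839, -0.1655]), array([ 0.3725, -0.0064])]
ell [286. 235.] [38. 52.] [ 0.5675 -0.1826  0.012 ]
ell [ 69. 196.] [32. 39.] [ 0.9919 -0.7456  0.012 ]
```

Call:
{"op": "jog_arm", "data": {
  "moves": [
    {"slide":[30,-25,15],"fingers":0},
    {"slide":[60,-50,30],"fingers":0},
    {"slide":[90,-75,45],"fingers":0},
    {"slide":[120,-100,60],"fingers":0},
    {"slide":[150,-125,80],"fingers":0},
    {"slide":[150,-125,105],"fingers":0},
    {"slide":[150,-125,105],"fingers":0}
  ]
}}

```text
schema error: expected keys fingers, slide, angular
```

```bash
python3 - <<'E'
from h import *
s=get_state();print(s["tcp_pos"],s["orientation"])
P=read_camera("scene"); p=s["tcp_pos"]; print(proj(P,p),proj(P,[.5645,-.1875,.054]),proj(P,[.5645,-.1875,.012]))
save(P,"hover.png",(200,130,400,280),4)
E
```

```text
[ 0.40969022 -0.31843738  0.21041633] [ 2.58884565e-04  9.99999956e-01 -1.14305330e-04 -9.32750705e-05]
[np.float64(299.2476027718224), np.float64(137.49211845466874)] [np.float64(285.51827927530354), np.float64(223.1197158198509)] [np.float64(286.13938148080166), np.float64(233.52132662944354)]
```

View pics/hover.png

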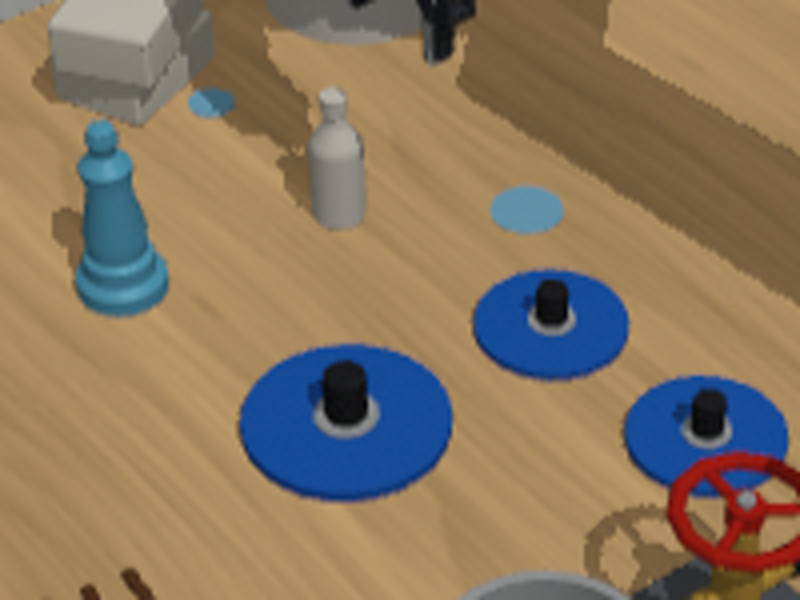

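The move was refused because it needs the angular key. The picture shows the knob's base at full-picture (287,233), and my estimate projects to (286,233.5), so they agree.

Call:
{"op": "jog_arm", "data": {
  "moves": [
    {"slide":[31,-26,15],"angular":[0,0,0],"fingers":0},
    {"slide":[62,-52,30],"angular":[0,0,0],"fingers":0},
    {"slide":[93,-78,45],"angular":[0,0,0],"fingers":0},
    {"slide":[124,-104,60],"angular":[0,0,0],"fingers":0},
    {"slide":[155,-131,80],"angular":[0,0,0],"fingers":0},
    {"slide":[155,-131,105],"angular":[0,0,0],"fingers":0},
    {"slide":[155,-131,105],"angular":[0,0,0],"fingers":0},
    {"slide":[155,-131,105],"angular":[0,0,0],"fingers":0}
  ]
}}

```text
clock: 2.85
tcp_pos: [0.5633, -0.1875, 0.1037]
orientation: [-0.001, 1.0, -0.001, -0.002]
wrist_force: [0.2, -0.4, 0.1]
finger_gap: 0.0854
grip_force: 0.0
```

```bash
python3 - <<'E'
from h import *
s=get_state();print(s["tcp_pos"],s["orientation"])
P=read_camera("scene"); p=s["tcp_pos"]; print(np.array(proj(P,p))*4-[800,520])
save(P,"hover2.png",(200,130,400,280),4)
E
```

```text
[ 0.56331517 -0.1874925   0.10365804] [-6.96094325e-04  9.99997516e-01 -5.98760187e-04 -2.03095933e-03]
[340.38177215 320.55065991]
```

View pics/hover2.png

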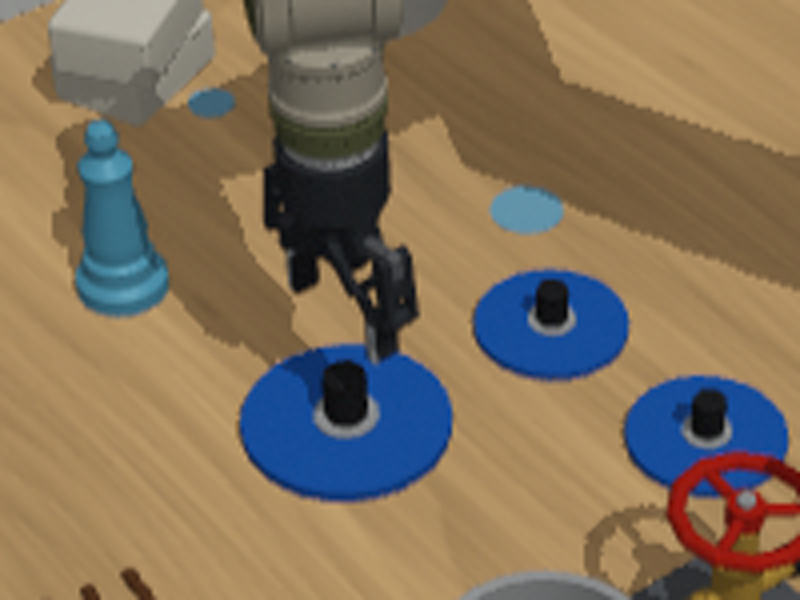

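The gripper stands over the big lid's knob, at crop (345,390), with the fingers on either side. Descending and gripping.

Call:
{"op": "jog_arm", "data": {
  "squeeze": 40,
  "moves": [
    {"slide":[0,0,30],"angular":[0,0,0],"fingers":0},
    {"slide":[0,0,60],"angular":[0,0,0],"fingers":0},
    {"slide":[0,0,72],"angular":[0,0,0],"fingers":0},
    {"slide":[0,0,72],"angular":[0,0,0],"fingers":0},
    {"slide":[0,0,72],"angular":[0,0,0],"fingers":1},
    {"slide":[0,0,72],"angular":[0,0,0],"fingers":1},
    {"slide":[0,0,72],"angular":[0,0,0],"fingers":1},
    {"slide":[0,0,72],"angular":[0,0,0],"fingers":1},
    {"slide":[0,0,72],"angular":[0,0,0],"fingers":1},
    {"slide":[0,0,72],"angular":[0,0,0],"fingers":1}
  ]
}}

```text
clock: 3.73
tcp_pos: [0.5662, -0.1883, 0.0353]
orientation: [0.001, 1.0, -0.0, 0.001]
wrist_force: [-1.2, -2.2, 5.7]
finger_gap: 0.031
grip_force: 39.5
```

Call:
{"op": "jog_arm", "data": {
  "moves": [
    {"slide":[0,0,-15],"angular":[0,0,0],"fingers":1},
    {"slide":[0,0,-40],"angular":[0,0,0],"fingers":1},
    {"slide":[0,0,-70],"angular":[0,0,0],"fingers":1},
    {"slide":[4,-15,-95],"angular":[0,0,0],"fingers":1},
    {"slide":[10,-40,-110],"angular":[0,0,0],"fingers":1},
    {"slide":[17,-70,-110],"angular":[0,0,0],"fingers":1},
    {"slide":[25,-100,-110],"angular":[0,0,0],"fingers":1},
    {"slide":[33,-130,-110],"angular":[0,0,0],"fingers":1},
    {"slide":[40,-160,-110],"angular":[0,0,0],"fingers":1},
    {"slide":[47,-190,-110],"angular":[0,0,0],"fingers":1}
  ]
}}

```text
clock: 4.57
tcp_pos: [0.6116, 0.0047, 0.143]
orientation: [-0.0, 1.0, 0.0, -0.001]
wrist_force: [0.7, -0.9, -4.7]
finger_gap: 0.0305
grip_force: 40.9
```

Call:
{"op": "jog_arm", "data": {
  "moves": [
    {"slide":[7,-30,0],"angular":[0,0,0],"fingers":1},
    {"slide":[14,-60,0],"angular":[0,0,0],"fingers":1},
    {"slide":[20,-85,0],"angular":[0,0,0],"fingers":1},
    {"slide":[26,-108,0],"angular":[0,0,0],"fingers":1},
    {"slide":[29,-122,0],"angular":[0,0,0],"fingers":1},
    {"slide":[30,-126,0],"angular":[0,0,0],"fingers":1},
    {"slide":[30,-126,0],"angular":[0,0,0],"fingers":1},
    {"slide":[30,-126,0],"angular":[0,0,0],"fingers":1}
  ]
}}

```text
clock: 5.23
tcp_pos: [0.6426, 0.1069, 0.143]
orientation: [-0.008, 1.0, 0.018, -0.001]
wrist_force: [0.1, -0.6, -4.5]
finger_gap: 0.031
grip_force: 40.8
```

```bash
python3 - <<'E'
from h import *
s=get_state();print(s["clock"],s["tcp_pos"],s["orientation"],s["joint_pos"],s["finger_gap"],s["wrist_force"])
p=s["tcp_pos"]
for n in("scene","top"):
    P=read_camera(n)
    print(n,"lid@",[(z,fit(P,p,z,[.078],.016)) for z in (p[2]-.035+.012,)],"pot",fit(P,[.6425,.129],.093,[.075],.008))
    if n=="scene": save(P,"carry.png",(230,150,430,350),3)
E
```

```text
5.2333 [0.6425565  0.10690787 0.14300262] [-7.80098517e-03  9.99810074e-01  1.78453726e-02 -7.09393630e-04] [0.03475115 0.50194534 0.0848063  1.15481224 0.01562388 3.14064104] 0.031002925820054636 [ 0.07286024 -0.59939602 -4.47949969]
scene lid@ [(np.float64(0.1200026176817258), (array([0.64433428, 0.11313009]), np.float32(201.91437)))] pot (array([0.64316667, 0.12988889]), np.float32(93.29499))
top lid@ [(np.float64(0.1200026176817258), (array([0.6385565 , 0.10735232]), np.float32(122.49554)))] pot (array([0.63427778, 0.11744444]), np.float32(53.272755))
```

View pics/carry.png

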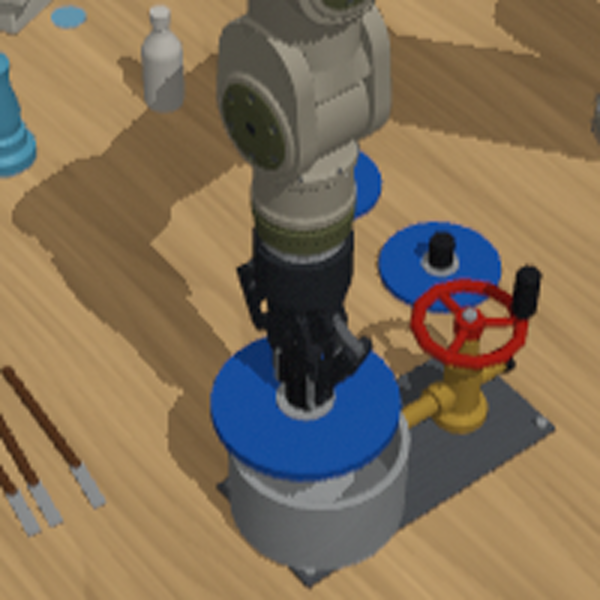

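The lid is carried level, and the scene view shows it near the pot at crop (305,405). Joint 6 has hit its limit at 3.14, so I'll turn the tool −90° about z, which also keeps the axes simple, before placing.

Call:
{"op": "jog_arm", "data": {
  "moves": [
    {"slide":[0,0,0],"angular":[0,0,-7],"fingers":1},
    {"slide":[0,0,0],"angular":[0,0,-14],"fingers":1},
    {"slide":[0,0,0],"angular":[0,0,-21],"fingers":1},
    {"slide":[0,0,0],"angular":[0,0,-28],"fingers":1},
    {"slide":[0,0,0],"angular":[0,0,-35],"fingers":1},
    {"slide":[0,0,0],"angular":[0,0,-42],"fingers":1},
    {"slide":[0,0,0],"angular":[0,0,-49],"fingers":1},
    {"slide":[0,0,0],"angular":[0,0,-56],"fingers":1},
    {"slide":[0,0,0],"angular":[0,0,-63],"fingers":1},
    {"slide":[0,0,0],"angular":[0,0,-70],"fingers":1}
  ]
}}

```text
clock: 6.17
tcp_pos: [0.6426, 0.1069, 0.1434]
orientation: [-0.007, 0.807, 0.59, 0.004]
wrist_force: [0.3, 0.1, -3.8]
finger_gap: 0.0309
grip_force: 40.8
```

Call:
{"op": "jog_arm", "data": {
  "moves": [
    {"slide":[0,0,0],"angular":[0,0,-7],"fingers":1},
    {"slide":[0,0,0],"angular":[0,0,-14],"fingers":1},
    {"slide":[0,0,0],"angular":[0,0,-20],"fingers":1},
    {"slide":[0,0,0],"angular":[0,0,-20],"fingers":1},
    {"slide":[0,0,0],"angular":[0,0,-20],"fingers":1}
  ]
}}

```text
clock: 6.58
tcp_pos: [0.6427, 0.1073, 0.1434]
orientation: [-0.006, 0.695, 0.719, 0.005]
wrist_force: [-0.3, -0.9, -4.5]
finger_gap: 0.0311
grip_force: 40.8
```

```bash
cat > m.py <<'E'
from h import *
from scipy.spatial.transform import Rotation as Ro
s=get_state();p=s["tcp_pos"];q=s["orientation"];R=Ro.from_quat([q[1],q[2],q[3],q[0]])
print(s["clock"],p,R.as_matrix().round(3).tolist(),s["joint_pos"].round(3),s["wrist_force"])
E
python3 - <<'E'
from m import *
for n in("scene","top"):
    P=read_camera(n)
    print(n,"lid@",fit(P,p,p[2]-.0353+.012,[.078],.016))
E
```

```text
6.5833 [0.64268043 0.10728662 0.14340258] [[-0.033, 0.999, -0.001], [0.999, 0.033, 0.016], [0.016, -0.0, -1.0]] [0.035 0.501 0.085 1.155 0.016 1.573] [-0.27458161 -0.8814492  -4.49637418]
scene lid@ (array([0.64712487, 0.11084217]), np.float32(195.0017))
top lid@ (array([0.64179154, 0.10506439]), np.float32(130.98358))
```

Call:
{"op": "jog_arm", "data": {
  "moves": [
    {"slide":[8,0,0],"angular":[0,-0.9,1.9],"fingers":1},
    {"slide":[18,0,0],"angular":[0,-0.9,1.9],"fingers":1},
    {"slide":[24,0,0],"angular":[0,-0.9,1.9],"fingers":1},
    {"slide":[24,0,0],"angular":[0,-0.9,1.9],"fingers":1},
    {"slide":[24,0,0],"angular":[0,-0.9,1.9],"fingers":1}
  ]
}}

```text
clock: 7.1
tcp_pos: [0.6418, 0.1328, 0.1436]
orientation: [-0.0, 0.705, 0.709, -0.0]
wrist_force: [0.1, 0.1, -4.7]
finger_gap: 0.0309
grip_force: 40.8
```

```bash
python3 - <<'E'
from m import *
for n in("scene","top"):
    P=read_camera(n)
    c,w=fit(P,p,p[2]-.0353+.006,[.078],.016); print(n,"lid@mid",c,w)
E
```

```text
7.1 [0.64179259 0.13275288 0.14360944] [[-0.005, 1.0, -0.001], [1.0, 0.005, 0.0], [0.0, -0.001, -1.0]] [0.081 0.51  0.099 1.161 0.    1.647] [ 0.09758469  0.07680392 -4.71477144]
scene lid@mid [0.64401482 0.13230843] 184.86873
top lid@mid [0.64268148 0.12964177] 127.8921
```

Call:
{"op": "jog_arm", "data": {
  "moves": [
    {"slide":[-2,-1,4],"angular":[0,0,0],"fingers":1},
    {"slide":[-2,-1,8],"angular":[0,0,0],"fingers":1},
    {"slide":[-2,-1,11],"angular":[0,0,0],"fingers":1},
    {"slide":[-2,-1,12],"angular":[0,0,0],"fingers":1},
    {"slide":[-2,-1,13],"angular":[0,0,0],"fingers":1},
    {"slide":[-2,-1,14],"angular":[0,0,0],"fingers":1},
    {"slide":[-2,-1,14.5],"angular":[0,0,0],"fingers":1},
    {"slide":[-2,-1,15],"angular":[0,0,0],"fingers":1},
    {"slide":[-2,-1,15],"angular":[0,0,0],"fingers":1}
  ]
}}

```text
clock: 7.95
tcp_pos: [0.6409, 0.1302, 0.1287]
orientation: [-0.0, 0.706, 0.709, 0.0]
wrist_force: [-0.5, 0.3, -4.1]
finger_gap: 0.0306
grip_force: 40.8
```

```bash
python3 - <<'E'
from m import *
for n in("scene","top"):
    P=read_camera(n)
    c,w=fit(P,p,.099,[.078],.012); print(n,"lid@mid",c,w)
    if n=="scene": save(P,"set.png",(270,200,420,350),4)
E
```

```text
7.95 [0.64091613 0.13021787 0.12867172] [[-0.004, 1.0, -0.0], [1.0, 0.004, 0.001], [0.001, -0.0, -1.0]] [7.800e-02 5.160e-01 7.100e-02 1.127e+00 1.000e-03 1.644e+00] [-0.45556659  0.31979764 -4.10503426]
scene lid@mid [0.64224946 0.12921787] 170.26947
top lid@mid [0.64124946 0.12721787] 132.91324
```

View pics/set.png

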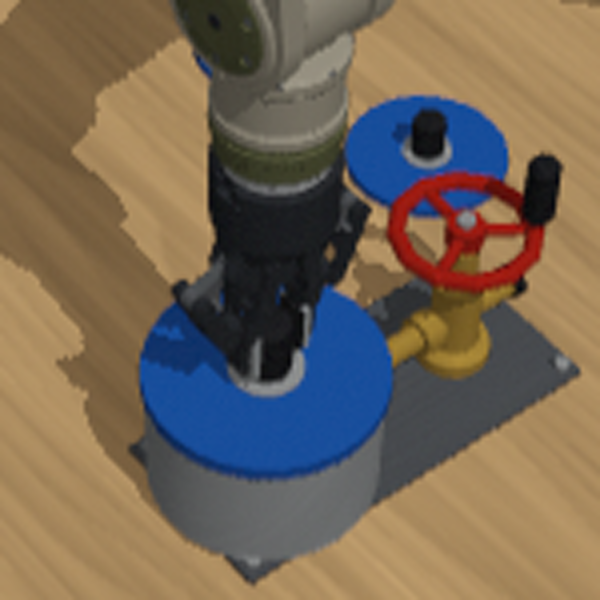

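The lid sits just over the rim: lid edges at crop 140/392 against pot walls at about 148/385, so it is centred. I'll lower the last bit and release.

Call:
{"op": "jog_arm", "data": {
  "moves": [
    {"slide":[0.5,0.5,0.5],"angular":[0,0,0],"fingers":1},
    {"slide":[0.5,0.5,1],"angular":[0,0,0],"fingers":1},
    {"slide":[0.5,0.5,1.5],"angular":[0,0,0],"fingers":1},
    {"slide":[0.5,0.5,2],"angular":[0,0,0],"fingers":1},
    {"slide":[0.5,0.5,2],"angular":[0,0,0],"fingers":1}
  ]
}}

```text
clock: 8.47
tcp_pos: [0.6415, 0.1307, 0.1283]
orientation: [0.0, 0.706, 0.709, 0.001]
wrist_force: [-4.0, -1.4, 5.1]
finger_gap: 0.0306
grip_force: 41.7
```

Contact is made: the vertical force rose from −4 to +5 N. Releasing, then straight up.

Call:
{"op": "jog_arm", "data": {
  "moves": [
    {"slide":[0,0,0],"angular":[0,0,0],"fingers":0.5},
    {"slide":[0,0,0],"angular":[0,0,0],"fingers":0.2},
    {"slide":[0,0,0],"angular":[0,0,0],"fingers":0},
    {"slide":[0,0,0],"angular":[0,0,0],"fingers":0},
    {"slide":[0,0,0],"angular":[0,0,0],"fingers":0},
    {"slide":[0,0,-25],"angular":[0,0,0],"fingers":0},
    {"slide":[0,0,-60],"angular":[0,0,0],"fingers":0},
    {"slide":[0,0,-95],"angular":[0,0,0],"fingers":0},
    {"slide":[0,0,-110],"angular":[0,0,0],"fingers":0},
    {"slide":[0,0,-110],"angular":[0,0,0],"fingers":0}
  ]
}}

```text
clock: 9.3
tcp_pos: [0.6438, 0.1308, 0.242]
orientation: [0.002, 0.706, 0.709, 0.003]
wrist_force: [0.1, -0.0, -0.7]
finger_gap: 0.0854
grip_force: 0.0
```

```bash
python3 - <<'E'
from m import *
for n in("scene","top"):
    P=read_camera(n)
    print(n,"lid@mid",fit(P,[.6425,.129],.099,[.078],.012),"lidtop",fit(P,[.6425,.129],.105,[.078],.012),"handle",[np.round(atz(P,r["point"],.16)[:2],4) for r in tip_of("handle",P)[:2]])
    im=P["color"].astype(int); k=(im.max(2)<45).astype(np.uint8); C=proj(P,[.446,.162,.16])
    for q in cv2.connectedComponentsWithStats(k)[3][1:]:
        if np.hypot(*(q-C))<14: print("dark",q,np.round(atz(P,q,.16)[:2],4))
    if n=="scene": save(P,"rel.png",(270,200,450,350),4)
E
```

```text
9.3 [0.64380848 0.13084566 0.24203839] [[-0.004, 1.0, 0.008], [1.0, 0.004, 0.001], [0.001, 0.008, -1.0]] [7.800e-02 4.720e-01 2.810e-01 1.371e+00 1.000e-03 1.645e+00] [ 0.11756787 -0.0231854  -0.6968721 ]
scene lid@mid (array([0.6405, 0.127 ]), np.float32(237.72609)) lidtop (array([0.64416667, 0.13133333]), np.float32(238.63542)) handle [array([0.4547, 0.1613])]
dark [404.84  247.048] [0.4466 0.1618]
top lid@mid (array([0.64283333, 0.12866667]), np.float32(149.7125)) lidtop (array([0.6415    , 0.12833333]), np.float32(148.82582)) handle []
```

View pics/rel.png

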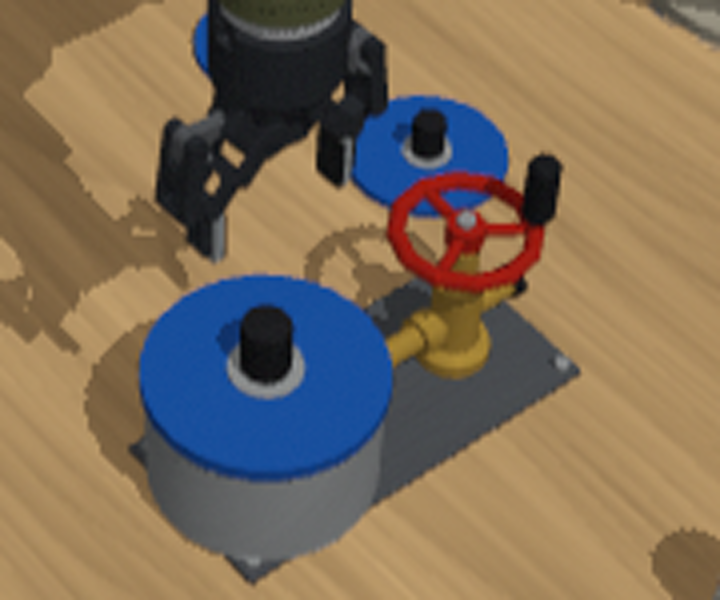

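The lid rests flat and centred, with the knob at crop (266,345). The handle's black centroid gives (0.447,0.162). Moving over the handle.

Call:
{"op": "jog_arm", "data": {
  "moves": [
    {"slide":[5,-35,0],"angular":[0,0,0],"fingers":0},
    {"slide":[10,-70,0],"angular":[0,0,0],"fingers":0},
    {"slide":[15,-105,0],"angular":[0,0,0],"fingers":0},
    {"slide":[21,-140,0],"angular":[0,0,0],"fingers":0},
    {"slide":[26,-170,0],"angular":[0,0,0],"fingers":0},
    {"slide":[30,-190,0],"angular":[0,0,0],"fingers":0},
    {"slide":[31,-197,0],"angular":[0,0,0],"fingers":0},
    {"slide":[31,-197,0],"angular":[0,0,0],"fingers":0},
    {"slide":[31,-197,0],"angular":[0,0,0],"fingers":0}
  ]
}}

```text
clock: 10.25
tcp_pos: [0.4447, 0.1607, 0.2362]
orientation: [-0.0, 0.706, 0.709, -0.0]
wrist_force: [0.7, -0.7, -0.7]
finger_gap: 0.0851
grip_force: 0.0
```

```bash
python3 - <<'E'
from m import *
P=read_camera("scene");print(proj(P,[p[0],p[1],.16]))
for r in look_for("handle",P)[:2]: print(r["point"],r["p"])
E
```

```text
10.25 [0.44466048 0.16074758 0.23624517] [[-0.004, 1.0, -0.001], [1.0, 0.004, 0.0], [0.0, -0.001, -1.0]] [ 0.177  0.118 -0.217  1.236  0.     1.743] [ 0.65487782 -0.69882447 -0.66143365]
[np.float64(405.09562714711825), np.float64(246.467490071319)]
[405.2, 249.3] 0.7
```

Call:
{"op": "jog_arm", "data": {
  "squeeze": 40,
  "moves": [
    {"slide":[1,2,25],"angular":[0,0,0],"fingers":0},
    {"slide":[1,2,50],"angular":[0,0,0],"fingers":0},
    {"slide":[1,2,70],"angular":[0,0,0],"fingers":0},
    {"slide":[1,2,78],"angular":[0,0,0],"fingers":0},
    {"slide":[1,2,78],"angular":[0,0,0],"fingers":1},
    {"slide":[1,2,78],"angular":[0,0,0],"fingers":1},
    {"slide":[1,2,78],"angular":[0,0,0],"fingers":1},
    {"slide":[1,2,78],"angular":[0,0,0],"fingers":1},
    {"slide":[1,2,78],"angular":[0,0,0],"fingers":1},
    {"slide":[1,2,78],"angular":[0,0,0],"fingers":1}
  ]
}}

```text
clock: 11.18
tcp_pos: [0.4465, 0.1621, 0.1599]
orientation: [-0.0, 0.706, 0.709, 0.001]
wrist_force: [-2.1, 1.2, 4.2]
finger_gap: 0.021
grip_force: 38.9
```

```bash
cat > arc.py <<'E'
# offsets (tool axes: tx=world y, ty=world x) along wheel circle from handle angle a0 by steps (deg)
import sys; from m import *
a0=float(sys.argv[1]); st=[float(x) for x in sys.argv[2:]]
o=np.array([p[0]-.482-.045*np.cos(np.radians(a0)),p[1]-.1348-.045*np.sin(np.radians(a0))]); print("off-circle mm",o*1e3,"angle now",np.degrees(np.arctan2(p[1]-.1348,p[0]-.482)))
c=np.cos(np.radians(a0));sn=np.sin(np.radians(a0))
for d in st:
    a=np.radians(a0+d); print(d,[round(45*(np.sin(a)-sn),1),round(45*(np.cos(a)-c),1),0])
E
python3 arc.py 142.7 -10 -20 -30 -45 -60 -75 -90 -105 -120
```

```text
11.1833 [0.44652013 0.16211593 0.15991867] [[-0.004, 1.0, 0.001], [1.0, 0.004, 0.001], [0.001, 0.001, -1.0]] [ 1.780e-01  1.640e-01 -3.550e-01  1.050e+00  1.000e-03  1.745e+00] [-2.12995221  1.17509063  4.20436952]
off-circle mm [0.31643584 0.04645174] angle now 142.4073490632436
-10.0 [np.float64(5.8), np.float64(5.3), 0]
-20.0 [np.float64(10.6), np.float64(11.5), 0]
-30.0 [np.float64(14.2), np.float64(18.4), 0]
-45.0 [np.float64(17.3), np.float64(29.8), 0]
-60.0 [np.float64(17.4), np.float64(41.5), 0]
-75.0 [np.float64(14.4), np.float64(52.9), 0]
-90.0 [np.float64(8.5), np.float64(63.1), 0]
-105.0 [np.float64(0.2), np.float64(71.4), 0]
-120.0 [np.float64(-9.9), np.float64(77.3), 0]
```

Call:
{"op": "jog_arm", "data": {
  "moves": [
    {"slide":[5.8,5.3,0],"angular":[0,0,0],"fingers":1},
    {"slide":[10.6,11.5,0],"angular":[0,0,0],"fingers":1},
    {"slide":[14.2,18.4,0],"angular":[0,0,0],"fingers":1},
    {"slide":[17.3,29.8,0],"angular":[0,0,0],"fingers":1},
    {"slide":[17.4,41.5,0],"angular":[0,0,0],"fingers":1},
    {"slide":[14.4,52.9,0],"angular":[0,0,0],"fingers":1},
    {"slide":[8.5,63.1,0],"angular":[0,0,0],"fingers":1},
    {"slide":[0.2,71.4,0],"angular":[0,0,0],"fingers":1},
    {"slide":[-9.9,77.3,0],"angular":[0,0,0],"fingers":1},
    {"slide":[-9.9,77.3,0],"angular":[0,0,0],"fingers":1}
  ]
}}

```text
clock: 12.02
tcp_pos: [0.5238, 0.1506, 0.1599]
orientation: [0.0, 0.706, 0.708, -0.001]
wrist_force: [-4.2, -3.4, 7.0]
finger_gap: 0.0206
grip_force: 39.5
```

```bash
python3 arc.py 22.7 -10 -25 -40 -55 -70 -85 -100 -115 -130
```

```text
12.0167 [0.52376656 0.1505672  0.15990036] [[-0.003, 1.0, -0.001], [1.0, 0.003, -0.001], [-0.001, -0.001, -1.0]] [ 1.330e-01  2.950e-01 -1.850e-01  1.092e+00 -1.000e-03  1.701e+00] [-4.23042996 -3.43314493  6.98545894]
off-circle mm [ 0.25234557 -1.59857453] angle now 20.681907255553742
-10.0 [np.float64(-7.5), np.float64(2.4), 0]
-25.0 [np.float64(-19.2), np.float64(3.4), 0]
-40.0 [np.float64(-30.7), np.float64(1.5), 0]
-55.0 [np.float64(-41.4), np.float64(-3.5), 0]
-70.0 [np.float64(-50.4), np.float64(-11.0), 0]
-85.0 [np.float64(-57.2), np.float64(-20.6), 0]
-100.0 [np.float64(-61.3), np.float64(-31.6), 0]
-115.0 [np.float64(-62.3), np.float64(-43.3), 0]
-130.0 [np.float64(-60.3), np.float64(-54.9), 0]
```

Call:
{"op": "jog_arm", "data": {
  "moves": [
    {"slide":[-7.5,2.4,0],"angular":[0,0,0],"fingers":1},
    {"slide":[-19.2,3.4,0],"angular":[0,0,0],"fingers":1},
    {"slide":[-30.7,1.5,0],"angular":[0,0,0],"fingers":1},
    {"slide":[-41.4,-3.5,0],"angular":[0,0,0],"fingers":1},
    {"slide":[-50.4,-11,0],"angular":[0,0,0],"fingers":1},
    {"slide":[-57.2,-20.6,0],"angular":[0,0,0],"fingers":1},
    {"slide":[-61.3,-31.6,0],"angular":[0,0,0],"fingers":1},
    {"slide":[-62.3,-43.3,0],"angular":[0,0,0],"fingers":1},
    {"slide":[-60.3,-54.9,0],"angular":[0,0,0],"fingers":1},
    {"slide":[-60.3,-54.9,0],"angular":[0,0,0],"fingers":1}
  ]
}}

```text
clock: 12.85
tcp_pos: [0.468, 0.0913, 0.1599]
orientation: [0.0, 0.706, 0.709, 0.0]
wrist_force: [-3.6, -1.0, 4.9]
finger_gap: 0.0206
grip_force: 39.8
```

```bash
python3 arc.py -107.3 -10 -20 -30 -40 -50 -60 -66 -70 -75
```

```text
12.85 [0.46803434 0.09129672 0.15990261] [[-0.004, 1.0, 0.001], [1.0, 0.004, -0.001], [-0.001, 0.001, -1.0]] [ 2.400e-02  1.680e-01 -3.510e-01  1.051e+00 -1.000e-03  1.591e+00] [-3.58037144 -1.00356477  4.93320818]
off-circle mm [-0.58379452 -0.53904319] angle now -107.79795702570692
-10.0 [np.float64(3.0), np.float64(-7.3), 0]
-20.0 [np.float64(7.2), np.float64(-13.9), 0]
-30.0 [np.float64(12.4), np.float64(-19.7), 0]
-40.0 [np.float64(18.7), np.float64(-24.5), 0]
-50.0 [np.float64(25.6), np.float64(-28.1), 0]
-60.0 [np.float64(33.1), np.float64(-30.5), 0]
-66.0 [np.float64(37.7), np.float64(-31.3), 0]
-70.0 [np.float64(40.8), np.float64(-31.6), 0]
-75.0 [np.float64(44.8), np.float64(-31.6), 0]
```

Call:
{"op": "jog_arm", "data": {
  "moves": [
    {"slide":[3,-7.3,0],"angular":[0,0,0],"fingers":1},
    {"slide":[7.2,-13.9,0],"angular":[0,0,0],"fingers":1},
    {"slide":[12.4,-19.7,0],"angular":[0,0,0],"fingers":1},
    {"slide":[18.7,-24.5,0],"angular":[0,0,0],"fingers":1},
    {"slide":[25.6,-28.1,0],"angular":[0,0,0],"fingers":1},
    {"slide":[33.1,-30.5,0],"angular":[0,0,0],"fingers":1},
    {"slide":[37.7,-31.3,0],"angular":[0,0,0],"fingers":1},
    {"slide":[40.8,-31.6,0],"angular":[0,0,0],"fingers":1},
    {"slide":[43,-31.6,0],"angular":[0,0,0],"fingers":1},
    {"slide":[43,-31.6,0],"angular":[0,0,0],"fingers":1}
  ]
}}

```text
clock: 13.68
tcp_pos: [0.4368, 0.1347, 0.1599]
orientation: [-0.0, 0.705, 0.709, -0.0]
wrist_force: [-4.3, -0.0, 9.1]
finger_gap: 0.0208
grip_force: 40.2
```

Call:
{"op": "jog_arm", "data": {
  "moves": [
    {"slide":[1,0,0],"angular":[0,0,0],"fingers":1},
    {"slide":[2,0,0],"angular":[0,0,0],"fingers":1},
    {"slide":[3,0,0],"angular":[0,0,0],"fingers":1},
    {"slide":[3,0,0],"angular":[0,0,0],"fingers":1},
    {"slide":[3,0,0],"angular":[0,0,0],"fingers":1}
  ]
}}

```text
clock: 14.1
tcp_pos: [0.4369, 0.1359, 0.1598]
orientation: [0.001, 0.706, 0.708, -0.001]
wrist_force: [-4.6, -8.0, 10.5]
finger_gap: 0.0206
grip_force: 40.3
```

```bash
python3 arc.py -180 0
```

```text
14.1 [0.4368582  0.1359494  0.15984862] [[-0.004, 1.0, -0.0], [1.0, 0.004, -0.004], [-0.004, -0.0, -1.0]] [ 0.128  0.133 -0.393  1.045 -0.004  1.696] [-4.63701674 -8.01684223 10.48270912]
off-circle mm [-0.14180183  1.14940167] angle now 178.5414486021554
0.0 [np.float64(0.0), np.float64(0.0), 0]
```

Call:
{"op": "jog_arm", "data": {
  "moves": [
    {"slide":[1,0,0],"angular":[0,0,0],"fingers":1},
    {"slide":[2,0,0],"angular":[0,0,0],"fingers":1},
    {"slide":[3,0,0],"angular":[0,0,0],"fingers":1},
    {"slide":[3,0,0],"angular":[0,0,0],"fingers":1},
    {"slide":[3,0,0],"angular":[0,0,0],"fingers":1}
  ]
}}

```text
clock: 14.52
tcp_pos: [0.4368, 0.1361, 0.1598]
orientation: [0.003, 0.707, 0.708, -0.004]
wrist_force: [-4.5, -18.9, 11.5]
finger_gap: 0.0205
grip_force: 40.4
```

The stop is reached: the force rose from 8 to 19 N with only 0.2 mm of motion. The stop angle is about 178.3°. Now computing the half circles for backing off.

```bash
python3 arc.py 178.3 18 36 54 72 90 108 126 144 162 180
```

```text
14.5167 [0.4368156  0.13613738 0.15984909] [[-0.002, 1.0, -0.0], [1.0, 0.002, -0.01], [-0.01, -0.0, -1.0]] [ 0.133  0.135 -0.391  1.047 -0.01   1.702] [ -4.52786067 -18.89796176  11.52851293]
off-circle mm [-0.20420456  0.00239874] angle now 178.3046393793347
18.0 [np.float64(-14.0), np.float64(1.8), 0]
36.0 [np.float64(-26.7), np.float64(7.8), 0]
54.0 [np.float64(-36.9), np.float64(17.5), 0]
72.0 [np.float64(-43.7), np.float64(29.8), 0]
90.0 [np.float64(-46.3), np.float64(43.6), 0]
108.0 [np.float64(-44.5), np.float64(57.6), 0]
126.0 [np.float64(-38.5), np.float64(70.3), 0]
144.0 [np.float64(-28.9), np.float64(80.6), 0]
162.0 [np.float64(-16.5), np.float64(87.3), 0]
180.0 [np.float64(-2.7), np.float64(90.0), 0]
```

Call:
{"op": "jog_arm", "data": {
  "moves": [
    {"slide":[-4.6,0,0],"angular":[0,0,0],"fingers":1},
    {"slide":[-18.6,1.8,0],"angular":[0,0,0],"fingers":1},
    {"slide":[-31.3,7.8,0],"angular":[0,0,0],"fingers":1},
    {"slide":[-41.5,17.5,0],"angular":[0,0,0],"fingers":1},
    {"slide":[-48.3,29.8,0],"angular":[0,0,0],"fingers":1},
    {"slide":[-50.9,43.6,0],"angular":[0,0,0],"fingers":1},
    {"slide":[-49.1,57.6,0],"angular":[0,0,0],"fingers":1},
    {"slide":[-43.1,70.3,0],"angular":[0,0,0],"fingers":1},
    {"slide":[-33.5,80.6,0],"angular":[0,0,0],"fingers":1},
    {"slide":[-7.3,90,0],"angular":[0,0,0],"fingers":1}
  ]
}}

```text
clock: 15.35
tcp_pos: [0.5271, 0.1311, 0.1597]
orientation: [0.0, 0.707, 0.707, -0.002]
wrist_force: [-21.3, -3.8, 19.2]
finger_gap: 0.0211
grip_force: 41.9
```

```bash
python3 arc.py 358.3 18 36 54 72 90 108 126 144 162 180
```

```text
15.35 [0.52706199 0.13112501 0.1596792 ] [[-0.001, 1.0, -0.002], [1.0, 0.001, -0.003], [-0.003, -0.002, -1.0]] [ 0.098  0.293 -0.189  1.092 -0.003  1.668] [-21.30379373  -3.81914197  19.18708914]
off-circle mm [ 0.08179375 -2.34000772] angle now -4.662385959097869
18.0 [np.float64(14.0), np.float64(-1.8), 0]
36.0 [np.float64(26.7), np.float64(-7.8), 0]
54.0 [np.float64(36.9), np.float64(-17.5), 0]
72.0 [np.float64(43.7), np.float64(-29.8), 0]
90.0 [np.float64(46.3), np.float64(-43.6), 0]
108.0 [np.float64(44.5), np.float64(-57.6), 0]
126.0 [np.float64(38.5), np.float64(-70.3), 0]
144.0 [np.float64(28.9), np.float64(-80.6), 0]
162.0 [np.float64(16.5), np.float64(-87.3), 0]
180.0 [np.float64(2.7), np.float64(-90.0), 0]
```

Call:
{"op": "jog_arm", "data": {
  "moves": [
    {"slide":[14,-2.6,-0.5],"angular":[0,0,0],"fingers":1},
    {"slide":[26.7,-8.6,-1],"angular":[0,0,0],"fingers":1},
    {"slide":[36.9,-18.3,-1],"angular":[0,0,0],"fingers":1},
    {"slide":[43.7,-30.6,-1],"angular":[0,0,0],"fingers":1},
    {"slide":[46.3,-44.4,-1],"angular":[0,0,0],"fingers":1},
    {"slide":[44.5,-58.4,-1],"angular":[0,0,0],"fingers":1},
    {"slide":[38.5,-71.1,-1],"angular":[0,0,0],"fingers":1},
    {"slide":[28.9,-81.4,-1],"angular":[0,0,0],"fingers":1},
    {"slide":[16.5,-88.1,-1],"angular":[0,0,0],"fingers":1},
    {"slide":[2.7,-90.8,-1],"angular":[0,0,0],"fingers":1}
  ]
}}

```text
clock: 16.18
tcp_pos: [0.4367, 0.1365, 0.1601]
orientation: [-0.0, 0.705, 0.709, 0.002]
wrist_force: [7.6, 2.5, -6.5]
finger_gap: 0.0208
grip_force: 40.1
```

```bash
python3 arc.py 178.3 0
```

```text
16.1833 [0.43670224 0.13654338 0.16005281] [[-0.006, 1.0, 0.002], [1.0, 0.006, 0.003], [0.003, 0.002, -1.0]] [ 0.126  0.13  -0.396  1.042  0.002  1.691] [ 7.59019833  2.48479322 -6.46254921]
off-circle mm [-0.31756588  0.40839748] angle now 177.79594062346303
0.0 [np.float64(0.0), np.float64(0.0), 0]
```

Call:
{"op": "jog_arm", "data": {
  "moves": [
    {"slide":[-14,2.3,0.5],"angular":[0,0,0],"fingers":1},
    {"slide":[-26.7,8.3,0.5],"angular":[0,0,0],"fingers":1},
    {"slide":[-36.9,18,0.5],"angular":[0,0,0],"fingers":1},
    {"slide":[-43.7,30.3,0.5],"angular":[0,0,0],"fingers":1},
    {"slide":[-46.3,44.1,0.5],"angular":[0,0,0],"fingers":1},
    {"slide":[-44.5,58.1,0.5],"angular":[0,0,0],"fingers":1},
    {"slide":[-38.5,70.8,0.5],"angular":[0,0,0],"fingers":1},
    {"slide":[-28.9,80.8,0.5],"angular":[0,0,0],"fingers":1},
    {"slide":[-16.5,87.4,0.5],"angular":[0,0,0],"fingers":1},
    {"slide":[-2.7,90,0.5],"angular":[0,0,0],"fingers":1}
  ]
}}

```text
clock: 17.02
tcp_pos: [0.5269, 0.1328, 0.1598]
orientation: [0.0, 0.706, 0.708, -0.001]
wrist_force: [-6.9, -3.3, 9.8]
finger_gap: 0.0209
grip_force: 41.7
```

Call:
{"op": "jog_arm", "data": {
  "moves": [
    {"slide":[14,-1.8,0],"angular":[0,0,0],"fingers":1},
    {"slide":[26.7,-7.8,0],"angular":[0,0,0],"fingers":1},
    {"slide":[36.9,-17.5,0],"angular":[0,0,0],"fingers":1},
    {"slide":[43.7,-29.8,0],"angular":[0,0,0],"fingers":1},
    {"slide":[46.3,-43.6,0],"angular":[0,0,0],"fingers":1},
    {"slide":[44.5,-57.6,0],"angular":[0,0,0],"fingers":1},
    {"slide":[38.5,-70.3,0],"angular":[0,0,0],"fingers":1},
    {"slide":[28.9,-80.6,0],"angular":[0,0,0],"fingers":1},
    {"slide":[16.5,-87.3,0],"angular":[0,0,0],"fingers":1},
    {"slide":[2.7,-90,0],"angular":[0,0,0],"fingers":1}
  ]
}}

```text
clock: 17.85
tcp_pos: [0.4367, 0.1363, 0.16]
orientation: [-0.0, 0.705, 0.709, 0.002]
wrist_force: [6.7, 3.9, 0.4]
finger_gap: 0.0206
grip_force: 40.8
```

Call:
{"op": "jog_arm", "data": {
  "moves": [
    {"slide":[0,0,0],"angular":[0,0,0],"fingers":1},
    {"slide":[0,0,0],"angular":[0,0,0],"fingers":1},
    {"slide":[0,0,0],"angular":[0,0,0],"fingers":1},
    {"slide":[0,0,0],"angular":[0,0,0],"fingers":1}
  ]
}}

```text
clock: 18.18
tcp_pos: [0.4368, 0.1356, 0.1599]
orientation: [0.0, 0.706, 0.708, -0.0]
wrist_force: [-0.1, -3.2, 7.6]
finger_gap: 0.0207
grip_force: 41.5
```

```bash
python3 - <<'E'
from m import *
print(np.degrees(np.arctan2(p[1]-.1348,p[0]-.482)), s["qvel"].round(3))
for n in("top","scene"):
    P=read_camera(n); print(n,fit(P,[.6425,.129],.099,[.078],.012),fit(P,[.6425,.129],.105,[.078],.012))
save(P,"end.png",(250,150,480,350),3)
E
```

```text
18.1833 [0.43679564 0.13556566 0.15988847] [[-0.003, 1.0, 0.0], [1.0, 0.003, -0.0], [-0.0, 0.0, -1.0]] [ 0.125  0.132 -0.394  1.044 -0.     1.693] [-0.076907   -3.19180406  7.62199894]
179.02962559895505 [ 0.006  0.002  0.001  0.001 -0.001  0.001]
top (array([0.6425, 0.128 ]), np.float32(260.58966)) (array([0.64116667, 0.127     ]), np.float32(254.06688))
scene (array([0.64016667, 0.12666667]), np.float32(237.73454)) (array([0.64416667, 0.131     ]), np.float32(238.41385))
```

View pics/end.png

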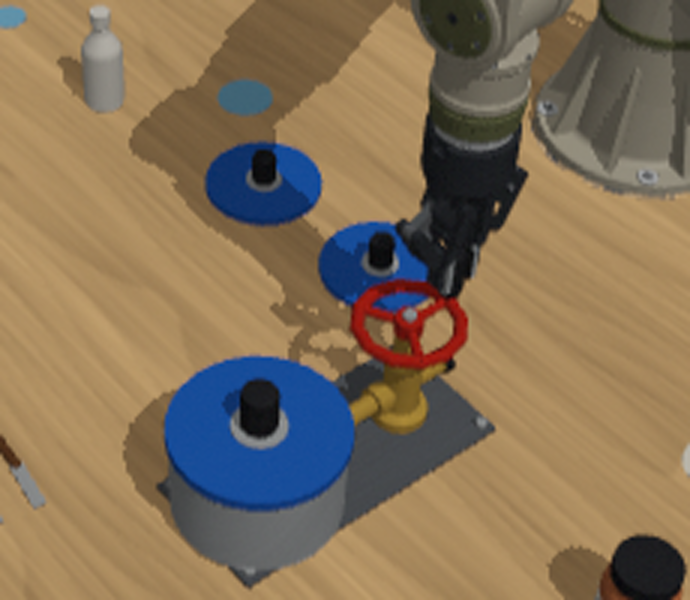

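The lid is seated and centred, with the knob at crop (260,405). The handle is gripped on the far side at crop (450,285), two full turns back within about 1°, and still. Handing in.

```bash
python3 -c "
from workcell import *
print(hand_in())"
```

```text
the job is handed in; nothing more can be done
None
```

I handed the job in after about 18 s of the 72 s, with no verdict returned: the lid sits centred on the pot and released, the wheel was closed to its stop and backed off two turns (within about 1° by arm position), the handle is still gripped at about 41 N, and I touched no bystander.

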